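# Pin the magnifier lamp's swing arm to its cast pivot

### The arm

A 6-joint arm with a two-finger parallel gripper is mounted at the origin on the work surface. World frame = base frame: x ahead of the robot, y to its left, z up, the work surface at z = 0. Lengths are in mm, angles in rad, forces in N, time in s.
With the tool pointing down it reaches from about 300 to 775 mm from the base axis. Payload 14.6 kg.
Tool frame: the origin (TCP) lies at the very end of the fingers, on their centre line; the grasp point (between the pads) lies 19 mm behind it; z points along the fingers, y is the line along which they close (so a half turn about z gives the same grasp; the last joint's range is limited). The gripper opens to 94 mm and grips with 3 to 60 N. Pads are 16 mm wide; open, the fingers measure 119 mm over their backs; the gripper's body (75 mm by 177 mm) begins 78 mm behind the grasp point.
Start: joints at [-1.254, 0.3, 1.521, -0, 1.321, -0.067], TCP at [205.938, -509.979, 205.446] pointing down, gripper open.
Joint ranges: [-3.03, 3.03], [-0.79, 2.21], [0.23, 2.52], [-1.04, 4.18], [0, 3.07], [-2.55, 2.55]. Speed limits (rad/s): [2.22, 2.22, 2.57, 3.14, 3.14, 3.14].

### API

Orientations are given as [roll, pitch, yaw] about the fixed x, y, z axes, in that order (R = Rz(yaw) Ry(pitch) Rx(roll)).
In Python, from cell import manip, eyes, ticket gives the robot as it stands. The module is installed in compiled form; this text tells all that it offers.
- The arm moves only by the tool arm_command, never from a script. Its argument "plan" is a list of rows, each a list of 5 numbers: the opening, from -1 (shut) to 1 (fully open), then the shift along the tool's x, y, z in m, then the turn about the tool's z in rad. In form: [[jaw, dx, dy, dz, roll], ...]. A call has 1 to 20 rows; each row shifts and turns the commanded pose from where the row before left it, along the tool's axes as they then stand; what a row does not reach is not made up. A row lasts 1/8 s, in which the tool goes at most 62.5 mm and 10.7 degrees, less where a joint would pass 70% of its speed; a pose out of reach is approached as far as the arm can. A call is refused whole if a number of a shift passes 0.0625 or a number of a turn 0.188, either way. A call with a gripper value outside its range is refused whole. The fingers move at their own pace and stop on an object; "newtons" is the grip in N (left out, the last holds). Time passes only in rows, so rows that do not move let the fingers close. It gives the time, the measured TCP pose, the force, the opening and the grip force at its end, in the units of the state.
- manip.read_state(): the state, without advancing time (a new reading comes with each control period).
- eyes.camera(name): name is "scene" or "top"; returns a dict with "img" (400x640x3 uint8, blue, green, red), "z_map" (400x640 float32, mm along the optical axis (not along the pixel's ray), 0 where there is no reading), "fx", "fy", "cx", "cy" (pixels), "dist" ([k1, k2, p1, p2, k3] as OpenCV has them; the pictures are not rectified), "eye" and "orientation" of the camera in the world. Camera axes: x right, y down, z forward; pixel columns grow to the right and rows downward; lengths in mm; the calibration is good to about 2 mm. A picture is of the moment at which its call begins.
- ticket.sign_off(): hands the job in; it is judged then, once.
The state is a dict: "clock": time; "joints": joint angles; "qd": joint speeds; "effort": joint torques, N m; "eef_pos": TCP position; "eef_rot": TCP orientation; "wrist_force": force on the tool from outside, world axes, zero at the start; "moment": the same for the moment, N m; "finger_gap": finger opening in mm; "finger_force": force on a finger pad.
Only numpy, scipy, OpenCV 4.12 (cv2) and the standard library are available. Lean on these libraries where they do the work, as an engineer would, in place of code of your own. Each camera call takes 0.05 s, during which the arm holds its last target. There are 200 camera calls.

### The job

Lock the magnifier lamp's swing arm to its cast aluminium pivot with the steel clevis pin: put the pin into the pivot's overhanging knuckle, bring the arm's own eye exactly under it by gently nudging the arm across by its upright post, and get the pin down through both until its head sits flat on the knuckle. Feel for the alignment rather than forcing it, so that neither pin nor arm is strained, and leave the crucible, the lathe chuck and the shade guide where they are.

Things in the scene. Friction and masses are not known exactly. Their poses are not given: they have to be found in the camera images.
- pivot: Fixed cast aluminium pivot. Origin on the shelf under its knuckle's hole; x axis points from the hole to the mast, z up. Base plate 300 x 70 x 12 mm along x. The upper knuckle is a flat lug overhanging from a side pillar: 40 mm wide in x, 20 mm thick, top 84 mm and underside 64 mm above the shelf, ending 18 mm past the hole on the -y side.
- lug_hole (a point): Centre of the upper knuckle's vertical through hole, at the top face of the lug (84 mm above the shelf); axes as the pivot's. Hole 11.5 mm in diameter, 20 mm long, with a 2 mm chamfer at the mouth.
- pillar (a point): Top centre of the pillar that carries the lug: 40 x 24 mm, 84 mm tall, 96 mm from the hole along the pivot's +y.
- mast (a point): Top centre of the upright mast, the fixed axis about which the swing arm turns: 52 mm across, 120 mm tall, 200 mm from the hole along the pivot's +x. The lamp end of the arm hangs 310 mm off to its far +y side, about 180 mm up. The arm turns with friction (1 to 2 N at its post) and stays where it is left.
- post_top (a point): Top centre of the arm's upright steel post, by which the arm is pushed or held: 16 mm across, top 120 mm up, free down to 62 mm; 279 mm from the mast axis. Axes turn with the arm; at zero turn they match the pivot's and the post is at x -70, y -70 mm from the hole. The arm starts 0.12 to 0.18 rad counter-clockwise (post 30 to 50 mm to -y of that), so push it to +y; range 0.22 to -0.09.
- nose (a point): Point on the arm 200 mm from the mast axis, level with the top (62 mm up) of the 12 mm quadrant plate that passes 2 mm under the lug. The plate's eye, an 11.5 mm hole with 1.5 mm chamfer, lies within 12 mm of this point to its +y or -y side: the plate is clamped differently each time and not measured. Elsewhere the plate closes off the lug hole from below.
- pin: Steel clevis pin, 85 g, upright in the pin block. Origin at its lower tip, z towards the head. Shank 10 mm across, 45 mm long, last 5 mm tapered to 6 mm; head 20 mm across, 24 mm tall (45 to 69 mm above the tip). Left standing in the lug hole it rests on the plate and drops, at times only part way, when the eye comes under it, locking the arm. Home: tip 45 mm below the lug's top.
- pin_block: Fixed grey block 46 x 46 x 35 mm that holds the pin at the start; origin under its centre. The pin stands in its middle hole, tip 5 mm and head 50 to 74 mm above the shelf.
- crucible: Ochre ceramic crucible, an open cup 60 mm across and 55 mm tall, bystander. Origin under its centre.
- chuck: Stainless three-jaw lathe chuck, 80 mm across and 59 mm tall, bystander. Origin under its centre.
- shade_guide: Mint-green shade guide lying flat, 36 x 130 x 18 mm, long along its y, bystander. Origin under its centre.

How it is judged (in metres and radians):
On the way:
1. the pin's tip has entered the upper knuckle (z of pin in the frame of lug_hole below -0.01 m and horizontal distance between pin and lug_hole below 0.006 m), for 0.1 s.
At the end, for the whole second after the job is handed in: The pin stands through the upper knuckle and the arm's eye, its tip at least 43 mm below the lug's top (head flat on the lug within 2 mm), within 5 mm of the hole's axis and 0.08 rad of upright, released and at rest (under 0.02 m/s) (z of pin in the frame of lug_hole below -0.043 m and horizontal distance between pin and lug_hole below 0.005 m and angle between the z axis of pin and the z axis of lug_hole, either way round below 0.08 rad and linear speed of pin below 0.02 m/s); the robot touches nothing.
It fails at once if the pin is squeezed against the pivot or arm with more than 36 N, all its contacts added (the short knock of its own fall does not count) (contact force between pin and pivot above 36 N and linear speed of pin below 0.01 m/s).
It fails at once if the gripper pushes the pivot or its arm with more than 15 N (contact force between the fingers and pivot above 15 N).
It fails at once if the crucible is moved by more than 15 mm (distance of crucible from where it was at the start of the episode above 0.015 m).
It fails at once if the chuck is moved by more than 15 mm (distance of chuck from where it was at the start of the episode above 0.015 m).
It fails at once if the shade guide is moved by more than 15 mm (distance of shade_guide from where it was at the start of the episode above 0.015 m).
It also fails if it takes over 67 s, if anything falls off the work surface, if the arm or the gripper's body presses on something with over 40 N, if the wrist force passes 120 N, or if a joint passes its speed limit or range.

## Working session

There is one attempt and no reset: what is moved stays moved. The work goes in short steps, Python scripts to look and compute and a tool call to move; the robot and the scene stay as the last step left them, time stands still between calls to the robot, and variables do not carry over. Pictures are saved under pics/ and viewed, at most 10 in all, crops included, and the job is handed in when it is done.

Besides the shell and the picture viewer there is one more tool, called after "Call:" as a command line: name --pt "numbers of a row" for each row, then --argument value for the rest. arm_command: Moves the arm, as the interface text tells. Its arguments: {"type":"object","properties":{"plan":{"type":"array"},"newtons":{"type":"number"}},"required":["plan"]}

```bash
mkdir -p pics; cat > h.py <<'E'
import numpy as np, cv2
from cell import manip, eyes, ticket
from scipy.spatial.transform import Rotation as R
def rot(o):
    o=np.array(o,float)
    if o.shape==(3,3): return o
    if o.size==4: return R.from_quat(o).as_matrix()
    return R.from_euler('xyz',o).as_matrix()
def rays(c,uv):
    K=np.array([[c['fx'],0,c['cx']],[0,c['fy'],c['cy']],[0,0,1.]])
    n=cv2.undistortPoints(np.array(uv,float).reshape(-1,1,2),K,np.array(c['dist'],float)).reshape(-1,2)
    return np.c_[n,np.ones(len(n))]
def on_plane(c,uv,z):
    d=rays(c,uv)@rot(c['orientation']).T; e=np.array(c['eye'],float)
    return e+d*((z-e[2])/d[:,2])[:,None]
def by_depth(c,uv):
    uv=np.array(uv).reshape(-1,2); z=c['z_map'][uv[:,1].astype(int),uv[:,0].astype(int)]
    return np.array(c['eye'],float)+(rays(c,uv)*z[:,None])@rot(c['orientation']).T
def cloud(c):
    v,u=np.mgrid[0:400,0:640]; return by_depth(c,np.c_[u.ravel(),v.ravel()]).reshape(400,640,3)
E
python3 - <<'E'
from h import *
for n in ("scene","top"):
    c=eyes.camera(n); cv2.imwrite(f'pics/{n}0.png',c['img']); print(n,c['fx'],c['cx'],c['cy'],c['dist'],c['eye'],c['orientation'])
    p=cloud(c); ok=c['z_map']>0; print(ok.mean(), np.percentile(p[ok],[1,50,99],axis=0).round())
s=manip.read_state(); print(s)
E
```

```text
scene 428.6538865771246 316.62912338714693 197.86676406144204 [-0.07661188  0.          0.          0.          0.        ] [ 991.6777028  -422.3081124   799.81112204] [-2.44217941  0.00451114  0.78037966]
0.99596875 [[-674. -623. -756.]
 [ 515.   39.    0.]
 [1398. 1712.  371.]]
top 420.3972527422969 322.55258919062715 203.51283336009843 [-0.09316689  0.          0.          0.          0.        ] [378.97957924  11.46061033 965.15789607] [-2.92822083e+00  8.21967475e-05 -1.63578299e+00]
0.99608984375 [[  142. -1495.  -758.]
 [  600.     4.    -0.]
 [ 1783.  1424.   210.]]
{'clock': 0.1, 'joints': array([-1.25356459e+00,  3.00427427e-01,  1.52152169e+00, -2.60088734e-05,
        1.32070552e+00, -6.65540359e-02]), 'qd': array([-0.00029894, -0.00176338, -0.00179117, -0.00051184,  0.00042649,
       -0.00082672]), 'effort': array([-3.27721118e-04, -5.32646656e+01, -3.53288162e+01,  7.09033920e-02,
        2.34648568e-02, -4.01061038e-05]), 'eef_pos': array([ 205.87796174, -509.75577224,  204.93540919]), 'eef_rot': array([-3.14053134e+00, -4.54901673e-05,  3.83792196e-01]), 'wrist_force': array([-0.71097855,  0.10782214, -0.02470289]), 'moment': array([ 0.04069962, -0.04239025,  0.00721227]), 'finger_force': 0.0, 'finger_gap': 94.11259011985757}
```

View pics/scene0.png

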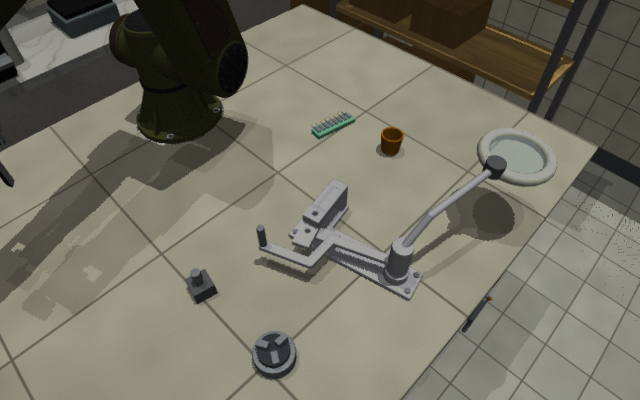

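View pics/top0.png

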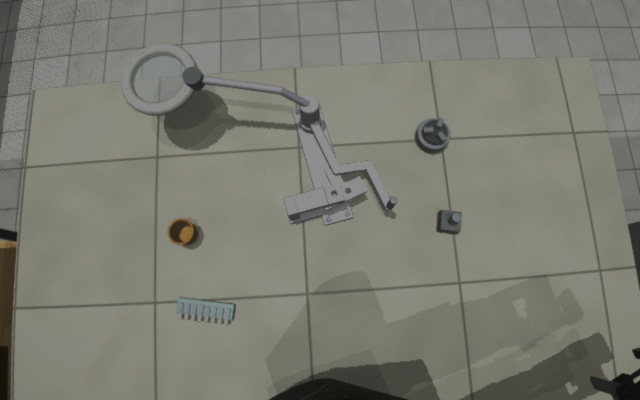

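The scene view shows the pin at (196,275), the post top at (262,230), the mast at (402,245) and the lug at about (316,212). In the top view the pin head is at (455,217), the post at (391,203), the mast at (310,105) and the lug's dark spots at about (334,193) and (349,190). I'll enlarge the lug and measure.

```bash
python3 - <<'E'
from h import *
c=eyes.camera("top"); im=c['img'];p=cloud(c)
t=cv2.resize(im[160:235,275:475],None,fx=4,fy=4,interpolation=cv2.INTER_CUBIC)
s=eyes.camera("scene"); t2=cv2.resize(s['img'][170:260,240:440],None,fx=4,fy=4,interpolation=cv2.INTER_CUBIC)[:300]
cv2.imwrite('pics/crop1.png',np.vstack([t,t2]))
ps=cloud(s)
for nm,q,lo,hi,roi in (("mast",p,112,125,(85,130,295,330)),("post",p,105,125,(190,215,380,400)),("pinhead",p,68,80,(205,235,440,470)),("lug/pillar top",p,80,90,(170,225,280,370)),
   ("mast s",ps,112,125,(225,290,380,420)),("post s",ps,112,125,(215,260,250,275)),("pin s",ps,68,80,(255,300,180,220)),("lug s",ps,80,88,(170,250,280,360))):
    a,b,u,v=roi; m=np.zeros((400,640),bool); m[a:b,u:v]=1; m&=(q[...,2]>lo)&(q[...,2]<hi)
    y,x=np.nonzero(m); 
    if len(x)<3: print(nm,len(x)); continue
    print(nm,len(x),'px',x.mean().round(1),y.mean().round(1),'pos',q[m].mean(0).round(1))
    if 'lug' in nm:
        r=cv2.minAreaRect(q[m][:,:2].astype(np.float32)); print(r, cv2.boxPoints(r).round(1).tolist())
E
```

```text
mast 248 px 309.6 105.0 pos [783.   13.5 119.7]
post 55 px 393.2 200.8 pos [ 558.5 -146.7  117.9]
pinhead 71 px 455.9 217.3 pos [ 522.3 -288.5   73.7]
lug/pillar top 1042 px 313.3 199.0 pos [580.8  18.3  84. ]
((581.4251098632812, 17.65644073486328), (40.59502410888672, 125.9090576171875), 12.036581993103027) [[548.4000244140625, 75.0], [574.7000122070312, -48.099998474121094], [614.4000244140625, -39.70000076293945], [588.0999755859375, 83.5]]
mast s 347 px 402.1 247.7 pos [789.1   7.9 120. ]
post s 53 px 259.6 228.3 pos [ 562.  -151.7  119.8]
pin s 89 px 194.8 273.0 pos [ 525.  -292.6   73.8]
lug s 844 px 324.9 200.5 pos [584.   11.   84.7]
((582.2451171875, 13.91741943359375), (41.6897087097168, 127.89598083496094), 12.143340110778809) [[548.4000244140625, 72.0], [575.2999877929688, -53.0], [616.0999755859375, -44.20000076293945], [589.2000122070312, 80.80000305175781]]
```

View pics/crop1.png

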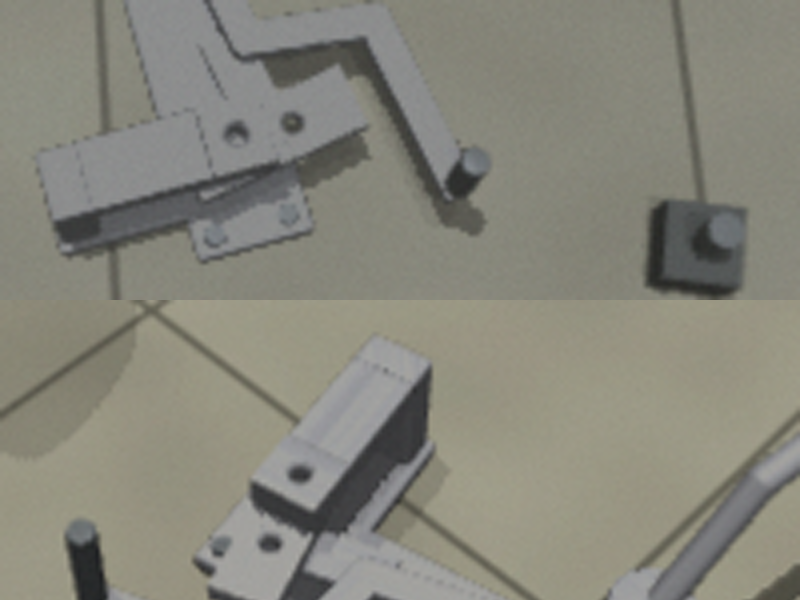

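The crop shows the lug hole at top px (334,193) and scene (315,213.5). The plate's eye is visible beside the lug at top px (348,190.5) and scene (307.5,230.8).

```bash
cat >> h.py <<'E'
def tri(ct,a,cs,b):
    """ray intersection of two views -> point, miss distance"""
    d1=rot(ct['orientation'])@rays(ct,a)[0]; d2=rot(cs['orientation'])@rays(cs,b)[0]
    e1,e2=np.array(ct['eye']),np.array(cs['eye'])
    s=np.linalg.lstsq(np.c_[d1,-d2],e2-e1,rcond=None)[0]
    p,q=e1+s[0]*d1,e2+s[1]*d2; return (p+q)/2,np.linalg.norm(p-q)
def delta(target):
    """tool-frame shift (mm) to a world TCP target"""
    s=manip.read_state(); return (R.from_euler('xyz',s['eef_rot']).as_matrix().T@(np.array(target)-s['eef_pos'])).round(1)
E
python3 - <<'E'
from h import *
t=eyes.camera("top"); s=eyes.camera("scene")
for n,a,b,z in (("lug",(334,193.25),(315,213.5),84),("eye",(348,190.5),(307.5,230.8),62)):
    print(n,on_plane(t,[a],z).round(1),on_plane(s,[b],z).round(1),tri(t,a,s,b))
# bystanders
p=cloud(s)
st=manip.read_state(); yaw=0.211
A=R.from_euler('xyz',[np.pi,0,yaw]).as_matrix()
print((A.T@(np.array([523.6,-290.5,130])-st['eef_pos'])).round(1))
E
```

```text
lug [[590.5 -27.   84. ]] [[593.7 -29.8  84. ]] (array([591.40459213, -27.29630183,  79.7431585 ]), np.float64(0.35906147235662733))
eye [[600.  -59.3  62. ]] [[602.9 -61.7  62. ]] (array([600.88262575, -59.71756793,  58.1270809 ]), np.float64(0.2638176362198054))
[ 356.6 -148.    75.3]
```

Call:
arm_command --pt "0 0 0 0 -0.173" --pt "0 0.0594 -0.0247 0.01 0" --pt "0 0.0594 -0.0247 0.01 0" --pt "0 0.0594 -0.0247 0.01 0" --pt "0 0.0594 -0.0247 0.01 0" --pt "0 0.0594 -0.0247 0.01 0" --pt "0 0.0596 -0.0245 0.01 0" --pt "0 0 0 0 0" --pt "0 0 0 0 0"

```text
clock: 1.42
eef_pos: [421.3, -208.8, 147.9]
eef_rot: [3.142, 0.0, 0.557]
wrist_force: [-0.4, -0.9, 0.2]
finger_gap: 47.0
finger_force: 0.0
```

```bash
python3 - <<'E'
from h import *
print(manip.read_state()['eef_rot'],delta([523.6,-290.5,53]))
t=eyes.camera("top"); s=eyes.camera("scene")
cv2.imwrite('pics/a.png',np.vstack([cv2.resize(t['img'][150:250,360:560],None,fx=3,fy=3),cv2.resize(s['img'][210:310,110:310],None,fx=3,fy=3)]))
E
```

```text
[3.14150736e+00 1.42787859e-04 5.57281979e-01] [ 43.6 123.4  94.9]
```

View pics/a.png

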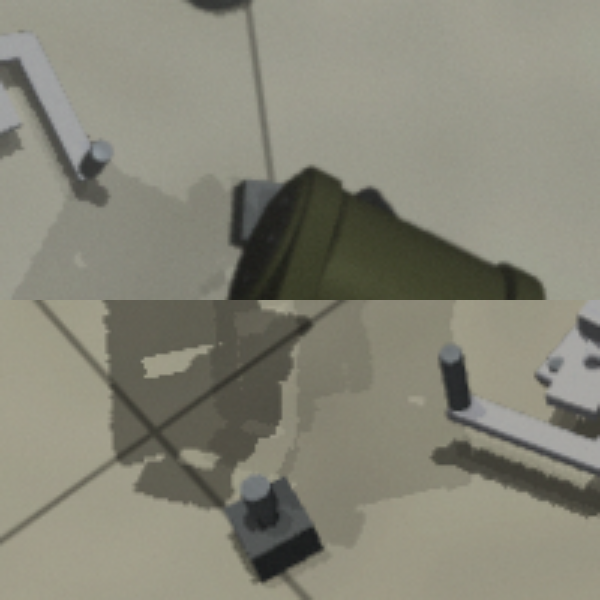

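The turn sign is reversed because tool z points down, so I'll turn back the other way. The scene view shows the pin upright and untouched; the arm hides it in the top view.

Call:
arm_command --pt "0 0 0 0 0.173" --pt "0 0 0 0 0.173" --pt "0 0.0415 0.0506 0 0" --pt "0 0.0415 0.0507 0 0" --pt "0 0 0 0.03 0" --pt "0 0 0 0 0" --pt "0 0 0 0 0"

```text
clock: 2.4
eef_pos: [518.7, -287.1, 119.0]
eef_rot: [3.141, -0.001, 0.21]
wrist_force: [0.2, 0.2, 0.4]
finger_gap: 47.0
finger_force: 0.0
```

```bash
python3 - <<'E'
from h import *
print(manip.read_state()['eef_rot'],delta([523.6,-290.5,53]))
t=eyes.camera("top"); s=eyes.camera("scene")
cv2.imwrite('pics/b.png',np.vstack([cv2.resize(t['img'][150:250,360:560],None,fx=3,fy=3),cv2.resize(s['img'][210:310,110:310],None,fx=3,fy=3)]))
E
```

```text
[ 3.14098447e+00 -5.83127229e-04  2.09768402e-01] [ 4.   4.3 66. ]
```

View pics/b.png

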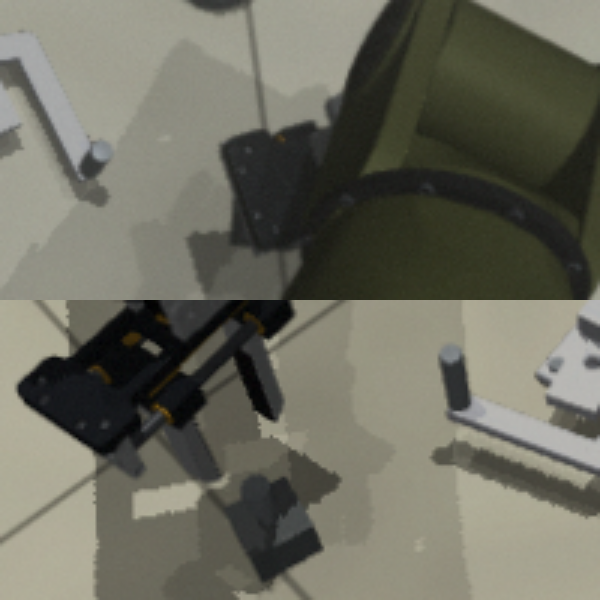

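The gripper is above the pin with fingers spread along the pivot's y. I'll descend and grip.

Call:
arm_command --pt "0 0.004 0.004 0.02 0" --pt "0 0 0 0.024 0" --pt "0 0 0 0.022 0" --pt "0 0 0 0 0" --pt "-1 0 0 0 0" --pt "-1 0 0 0 0" --pt "-1 0 0 0 0" --pt "-1 0 0 0 0" --pt "-1 0 0 0 0" --newtons 15

```text
clock: 3.62
eef_pos: [524.1, -289.7, 52.4]
eef_rot: [3.141, -0.001, 0.211]
wrist_force: [0.6, -0.1, 4.1]
finger_gap: 19.3
finger_force: 15.0
```

Call:
arm_command --pt "-1 0 0 -0.01 0" --pt "-1 0 0 -0.04 0" --pt "-1 0 0 -0.045 0" --pt "-1 0 0 -0.045 0" --pt "-1 0 0 0 0" --pt "-1 0 0 0 0"

```text
clock: 4.38
eef_pos: [523.5, -289.3, 191.2]
eef_rot: [-3.141, 0.001, 0.211]
wrist_force: [0.3, 0.6, -3.0]
finger_gap: 19.8
finger_force: 15.0
```

```bash
python3 - <<'E'
from h import *
print(manip.read_state()['eef_pos'],delta([592,-28.4,145]))
E
```

```text
[ 523.49925978 -289.34614516  191.21217138] [ 121.6 -240.8   46.3]
```

Call:
arm_command --pt "-1 0.0243 -0.0481 0 0" --pt "-1 0.0243 -0.0481 0 0" --pt "-1 0.0243 -0.0481 0 0" --pt "-1 0.0243 -0.0481 0 0" --pt "-1 0.0244 -0.0484 0 0" --pt "-1 0 0 0.046 0" --pt "-1 0 0 0 0" --pt "-1 0 0 0 0" --pt "-1 0 0 0 0"

```text
clock: 5.5
eef_pos: [592.9, -29.3, 147.3]
eef_rot: [3.141, -0.002, 0.21]
wrist_force: [0.1, 0.1, -1.4]
finger_gap: 19.5
finger_force: 15.0
```

```bash
python3 - <<'E'
from h import *
s=eyes.camera("scene");t=eyes.camera("top"); st=manip.read_state(); print(st['eef_pos'],st['eef_rot'],st['wrist_force'])
cv2.imwrite('pics/c.png',np.vstack([cv2.resize(s['img'][150:250,250:390],None,fx=5,fy=5,interpolation=cv2.INTER_CUBIC)[:500]]))
E
```

```text
[592.73061815 -29.15236365 146.98103468] [ 3.14112292e+00 -1.50315517e-03  2.10035122e-01] [ 0.07647157  0.21018234 -0.59503042]
```

View pics/c.png

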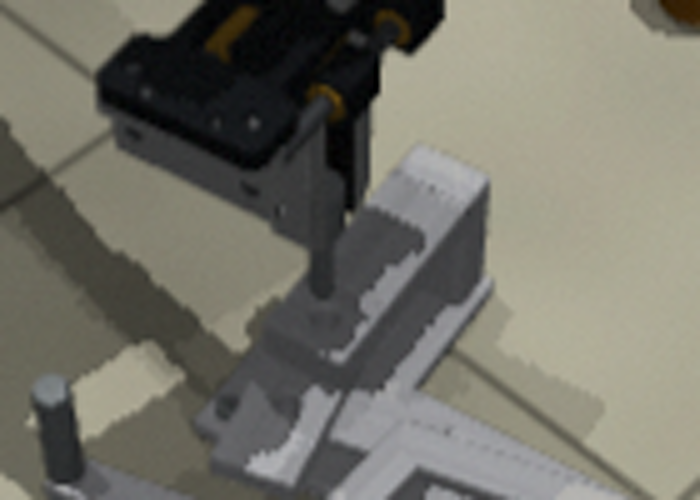

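The pin hangs over the lug, with its tip at scene px (314.4,209) and the hole at (314.6,213.7).

```bash
python3 - <<'E'
from h import *
s=eyes.camera("scene"); z=manip.read_state()['eef_pos'][2]-48
a=on_plane(s,[(314.4,208.6)],z)[0]; b=on_plane(s,[(314.7,213.7)],84)[0]
print(z,a.round(1),b.round(1)); d=b-a; print(R.from_euler('z',.21).as_matrix().T@d)
E
```

```text
98.76613052805936 [591.8 -29.5  98.8] [593.6 -30.6  84. ]
[  1.52311644  -1.41835072 -14.76613053]
```

Call:
arm_command --pt "-1 0.0013 0.0012 0.01 0" --pt "-1 0 0 0.003 0" --pt "-1 0 0 0.003 0" --pt "-1 0 0 0.002 0" --pt "-1 0 0 0.001 0" --pt "-1 0 0 0 0"

```text
clock: 6.4
eef_pos: [594.0, -29.2, 127.2]
eef_rot: [-3.141, -0.0, 0.211]
wrist_force: [-2.2, 4.7, 5.0]
finger_gap: 19.8
finger_force: 15.0
```

Call:
arm_command --pt "-1 -0.0002 -0.001 0 0" --pt "-1 0 0 0 0"

```text
clock: 6.65
eef_pos: [593.5, -28.7, 126.9]
eef_rot: [3.141, -0.0, 0.211]
wrist_force: [-1.1, 3.8, 1.8]
finger_gap: 19.7
finger_force: 15.0
```

Call:
arm_command --pt "-1 -0.0002 -0.001 0 0" --pt "-1 0 0 0 0" --pt "-1 0 0 0.002 0" --pt "-1 0 0 0.002 0" --pt "-1 0 0 0 0"

```text
clock: 7.28
eef_pos: [593.0, -27.7, 122.6]
eef_rot: [-3.142, 0.0, 0.211]
wrist_force: [0.1, 0.1, -0.7]
finger_gap: 19.8
finger_force: 15.0
```

Call:
arm_command --pt "-1 0 0 0.003 0" --pt "-1 0 0 0.003 0" --pt "-1 0 0 0.003 0" --pt "-1 0 0 0.001 0" --pt "-1 0 0 0 0"

```text
clock: 7.9
eef_pos: [593.1, -27.7, 112.8]
eef_rot: [-3.142, 0.0, 0.211]
wrist_force: [0.7, 0.4, 0.1]
finger_gap: 19.5
finger_force: 15.0
```

Call:
arm_command --pt "-0.4 0 0 0 0" --pt "-0.2 0 0 0 0" --pt "-0.2 0 0 0 0" --pt "-0.2 0 0 -0.03 0" --pt "-0.2 0 0 -0.04 0" --pt "-0.2 0 0 0 0" --pt "-0.2 0 0 0 0"

```text
clock: 8.78
eef_pos: [592.8, -27.7, 182.2]
eef_rot: [-3.141, 0.001, 0.211]
wrist_force: [-0.1, -0.4, -0.2]
finger_gap: 37.8
finger_force: 0.0
```

```bash
python3 - <<'E'
from h import *
print(delta([561.2,-148.5,80]))
s=eyes.camera("scene"); p=cloud(s)
cv2.imwrite('pics/d.png',cv2.resize(s['img'][150:250,250:390],None,fx=5,fy=5,interpolation=cv2.INTER_CUBIC))
for nm,lo,hi,(a,b,u,v) in (("post",112,125,(215,260,250,275)),("pin",122,136,(165,220,295,335))):
    m=np.zeros((400,640),bool); m[a:b,u:v]=1; m&=(p[...,2]>lo)&(p[...,2]<hi); print(nm,m.sum(),p[m].mean(0).round(1))
E
```

```text
[-56.2 111.6 102.2]
post 59 [ 562.2 -151.8  119.1]
pin 87 [593.5 -31.2 130.5]
```

View pics/d.png

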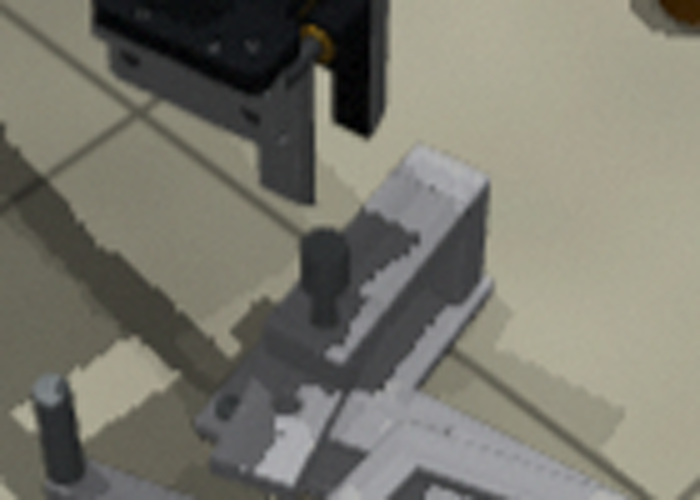

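The pin stands upright in the lug with its head top at 131 mm, so it is resting on the plate. Next I'll straddle the post.

Call:
arm_command --pt "-0.2 -0.028 0.056 0 0" --pt "-0.2 -0.028 0.0555 0 0" --pt "-0.2 0 0 0 0" --pt "-0.2 0 0 0.05 0" --pt "-0.2 0 0 0.045 0" --pt "-0.2 0 0 0 0" --pt "-0.2 0 0 0 0"

```text
clock: 9.7
eef_pos: [562.5, -148.0, 89.4]
eef_rot: [3.141, -0.001, 0.211]
wrist_force: [0.6, 0.5, 1.0]
finger_gap: 37.4
finger_force: 0.0
```

```bash
python3 - <<'E'
from h import *
print(delta([561.2,-148.5,85]), manip.read_state()['wrist_force'])
E
```

```text
[-1.4  0.2  4.4] [0.62894184 0.54421771 1.00231722]
```

Call:
arm_command --pt "-0.53 -0.0012 0 0 0" --pt "-0.53 0 0 0 0" --pt "-0.53 0 0 0 0" --pt "-0.53 -0.001 -0.003 0 0" --pt "-0.53 -0.001 -0.003 0 0" --pt "-0.53 -0.001 -0.003 0 0" --pt "-0.53 -0.001 -0.003 0 0" --pt "-0.53 0 0 0 0" --newtons 3

```text
clock: 10.7
eef_pos: [554.1, -137.3, 87.8]
eef_rot: [-3.141, -0.0, 0.211]
wrist_force: [0.5, 0.4, -0.3]
finger_gap: 22.3
finger_force: 0.0
```

Call:
arm_command --pt "-0.53 -0.001 -0.003 0 0" --pt "-0.53 -0.001 -0.003 0 0" --pt "-0.53 -0.001 -0.003 0 0" --pt "-0.53 -0.001 -0.003 0 0" --pt "-0.53 -0.001 -0.003 0 0" --pt "-0.53 -0.001 -0.003 0 0" --pt "-0.53 0 0 0 0"

```text
clock: 11.58
eef_pos: [544.5, -120.9, 87.9]
eef_rot: [-3.141, -0.0, 0.211]
wrist_force: [-0.9, 0.1, 0.2]
finger_gap: 21.9
finger_force: 0.0
```

```bash
cat > m.py <<'E'
from h import *
s=eyes.camera("scene"); p=cloud(s); h=np.array([593,-27.7])
out={}
for nm,lo,hi,(a,b,u,v) in (("pin",95,136,(165,220,295,335)),):
    m=np.zeros((400,640),bool); m[a:b,u:v]=1; m&=(p[...,2]>lo)&(p[...,2]<hi); print(nm,m.sum(),p[m].mean(0).round(1),'top',np.percentile(p[m][:,2],80).round(1))
g=manip.read_state(); q=g['eef_pos'][:2]-h; r=R.from_euler('z',.211).as_matrix()[:2,:2].T
print('tcp in pivot',(r@q).round(1),'force pivot',(r@g['wrist_force'][:2]).round(1),g['finger_force'],g['clock'])
E
python3 m.py
```

```text
pin 127 [595.1 -36.4 123.8] top 131.8
tcp in pivot [-66.8 -81.1] force pivot [-0.3  0.6] 0.0 11.625
```

Call:
arm_command --pt "-0.53 -0.0005 -0.002 0 0" --pt "-0.53 -0.0005 -0.002 0 0" --pt "-0.53 -0.0005 -0.002 0 0" --pt "-0.53 -0.0005 -0.002 0 0" --pt "-0.53 0 0 0 0"

```text
clock: 12.25
eef_pos: [540.8, -113.7, 87.8]
eef_rot: [-3.141, 0.0, 0.211]
wrist_force: [-0.1, -0.4, -0.0]
finger_gap: 22.2
finger_force: 0.1
```

```bash
python3 m.py; python3 - <<'E'
from h import *
s=eyes.camera("scene")
cv2.imwrite('pics/e.png',cv2.resize(s['img'][150:260,230:370],None,fx=5,fy=5,interpolation=cv2.INTER_CUBIC))
E
```

```text
pin 128 [595.1 -36.4 123.6] top 131.9
tcp in pivot [-69.  -73.1] force pivot [-0.1 -0.4] 0.00033906348107848316 12.3
```

View pics/e.png

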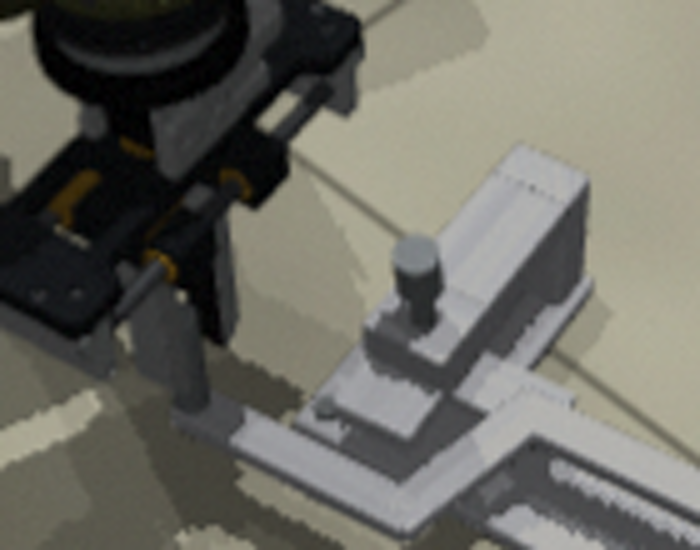

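The arm has followed: the post is in the fingers, the eye has gone under the lug, and the pin is still up. I'll go on in small steps.

Call:
arm_command --pt "-0.53 -0.0003 -0.001 0 0" --pt "-0.53 -0.0002 -0.001 0 0" --pt "-0.53 -0.0003 -0.001 0 0" --pt "-0.53 -0.0002 -0.001 0 0" --pt "-0.53 0 0 0 0"

```text
clock: 12.98
eef_pos: [538.9, -110.1, 87.9]
eef_rot: [-3.141, 0.0, 0.211]
wrist_force: [-0.8, 0.1, 0.1]
finger_gap: 22.0
finger_force: 0.2
```

```bash
python3 m.py
```

```text
pin 126 [595.2 -36.5 124. ] top 131.6
tcp in pivot [-70.1 -69.3] force pivot [-1.  -0.2] 0.07365988567471504 13.025
```

Call:
arm_command --pt "-0.53 -0.0003 -0.001 0 0" --pt "-0.53 0 -0.0005 0 0" --pt "-0.53 0 -0.0005 0 0" --pt "-0.53 0 0 0 0"

```text
clock: 13.52
eef_pos: [538.3, -108.3, 87.9]
eef_rot: [-3.142, 0.0, 0.211]
wrist_force: [-0.8, -1.1, -0.2]
finger_gap: 22.0
finger_force: 0.8
```

```bash
python3 m.py
```

```text
pin 126 [595.2 -36.5 123.6] top 131.6
tcp in pivot [-70.4 -67.4] force pivot [-1.8 -1.8] 0.7981302961707115 13.575
```

Call:
arm_command --pt "-0.53 -0.0002 -0.0007 0 0" --pt "-0.53 0 -0.0007 0 0" --pt "-0.53 0 0 0 0"

```text
clock: 13.95
eef_pos: [537.8, -106.9, 87.8]
eef_rot: [-3.141, 0.0, 0.211]
wrist_force: [-1.4, -2.1, 0.1]
finger_gap: 22.3
finger_force: 0.6
```

```bash
python3 m.py
```

```text
pin 124 [595.2 -36.3 123.5] top 131.4
tcp in pivot [-70.5 -65.9] force pivot [-0.8 -0.9] 0.5586878210306168 14.0
```

Call:
arm_command --pt "-0.53 -0.0002 -0.0007 0 0" --pt "-0.53 0 -0.0007 0 0" --pt "-0.53 0 0 0 0"

```text
clock: 14.38
eef_pos: [537.4, -105.6, 87.9]
eef_rot: [-3.142, -0.0, 0.211]
wrist_force: [-0.6, -1.2, -0.3]
finger_gap: 22.1
finger_force: 0.5
```

```bash
python3 m.py
```

```text
pin 93 [593.4 -32.2 106. ] top 109.5
tcp in pivot [-70.7 -64.5] force pivot [-0.8 -0.9] 0.40143605321645737 14.425
```

The pin has dropped to a head top of about 109 mm; home is 108. I'll withdraw and check.

Call:
arm_command --pt "-0.3 0 0.002 0 0" --pt "-0.2 0 0 0 0" --pt "-0.2 0 0 -0.05 0" --pt "-0.2 0 0 -0.06 0" --pt "-0.2 0 0 0 0" --pt "-0.2 0 0 0 0"

```text
clock: 15.18
eef_pos: [537.5, -107.5, 197.3]
eef_rot: [-3.141, 0.0, 0.211]
wrist_force: [-0.5, -0.3, 0.3]
finger_gap: 37.4
finger_force: 0.0
```

```bash
python3 m.py; python3 - <<'E'
from h import *
s=eyes.camera("scene"); p=cloud(s); print(delta([593,-27.7,150]))
m=np.zeros((400,640),bool); m[165:220,290:340]=1
q=p[m]; q=q[(q[:,2]>100)&(q[:,2]<114)]; print(np.sort(q[:,2]).round(1)[-40:])
q=p[m]; q=q[(q[:,2]>80)&(q[:,2]<88)]; print('lug',np.median(q[:,2]))
cv2.imwrite('pics/f.png',cv2.resize(s['img'][160:250,250:390],None,fx=5,fy=5,interpolation=cv2.INTER_CUBIC))
E
```

```text
pin 93 [593.4 -32.2 105.9] top 109.4
tcp in pivot [-71.2 -66.4] force pivot [0.6 0.5] 0.0 15.225
[ 71.3 -66.3  46.4]
[108.4 108.4 108.4 108.5 108.5 108.5 108.5 108.5 108.6 108.7 108.8 108.8
 108.8 108.8 109.  109.1 109.2 109.4 109.4 109.5 109.5 109.6 109.6 109.7
 109.7 109.8 109.8 109.9 109.9 110.  110.1 110.1 110.2 110.2 110.3 110.5
 111.  111.  111.4 112.8]
lug 84.73876031949112
```

View pics/f.png

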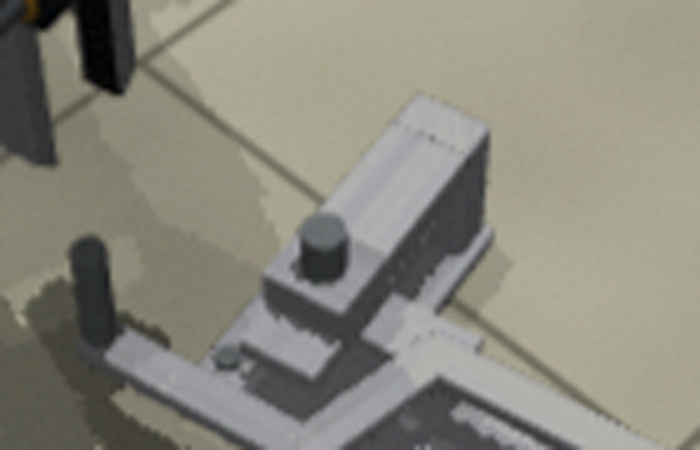

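The head looks flat on the lug. I'll confirm it by feel with a light touch from closed fingers.

Call:
arm_command --pt "-1 0.0355 -0.033 0 0" --pt "-1 0.0355 -0.033 0 0" --pt "-1 0 0 0.05 0" --pt "-1 0 0 0.028 0" --pt "-1 0 0 0 0" --pt "-1 0 0 0 0" --pt "-1 0 0 0 0"

```text
clock: 16.15
eef_pos: [593.9, -28.4, 121.2]
eef_rot: [3.141, -0.002, 0.211]
wrist_force: [-0.1, -0.8, 1.3]
finger_gap: 0.3
finger_force: 0.0
```

Call:
arm_command --pt "-1 0 0 0.004 0" --pt "-1 0 0 0.004 0" --pt "-1 0 0 0.002 0" --pt "-1 0 0 0.001 0" --pt "-1 0 0 0 0" --pt "-1 0 0 0 0"

```text
clock: 16.9
eef_pos: [593.4, -28.2, 108.9]
eef_rot: [3.142, -0.0, 0.211]
wrist_force: [0.5, -0.1, 0.6]
finger_gap: 0.6
finger_force: 0.0
```

Call:
arm_command --pt "-1 0 0 0.001 0" --pt "-1 0 0 0.0005 0" --pt "-1 0 0 0 0"

```text
clock: 17.27
eef_pos: [593.7, -28.3, 108.2]
eef_rot: [3.141, -0.001, 0.211]
wrist_force: [-1.9, 0.3, 7.9]
finger_gap: 0.4
finger_force: 3.7
```

Contact is at 108.2 mm and firm, so the pin is home. I'll retract and hand in.

Call:
arm_command --pt "-1 0 0 -0.005 0" --pt "-1 0 0 -0.04 0" --pt "-1 0 0 -0.04 0" --pt "-1 0 0 0 0" --pt "-1 0 0 0 0"

```text
clock: 17.9
eef_pos: [593.1, -28.2, 191.7]
eef_rot: [-3.141, 0.001, 0.211]
wrist_force: [-0.1, 0.2, 0.6]
finger_gap: 0.8
finger_force: 0.0
```

```bash
python3 m.py; python3 -c "
from h import *
print(ticket.sign_off())"
```

```text
pin 90 [593.4 -32.  106.3] top 109.8
tcp in pivot [-0.2 -0.5] force pivot [-0.1  0.6] 0.0 17.95
the job is handed in; nothing more can be done
None
```

The pin is down through the knuckle and the arm's eye with its head flat on the lug (top felt at 108.2 mm, home is 108), and the job was handed in at about 18 s with the gripper clear; sign-off gave no verdict.

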